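# Put the balance kit back in its places

## Task

Put the balance kit away: stand the two brass weights upright in the round recesses that match their sizes, thread the white seal ring over the peg of its round stand so that it lies flat on the base, and lay the red-capped marker in the long slot. Set the weights down rather than dropping them, and leave the red and the black rubber stopper where they stand.

Things in the scene. Friction and masses are not known exactly. Their poses are not given: they have to be found in the camera images.
- weight_large: the larger of the two brass weights: a round upright brass body 45 mm in diameter with a narrower neck and knob on top, 62 mm high in all, 0.4 to 0.6 kg. Grip it round the straight-sided body, whose wall is vertical up to about 38 mm above the underside (the neck and knob slip). Origin at the centre of its underside, z up
- weight_small: the smaller of the two brass weights, same shape: body 28 mm in diameter, 38 mm high in all, 0.08 to 0.12 kg; straight wall up to about 24 mm. Origin at the centre of its underside, z up
- seal_ring: translucent white silicone seal ring lying flat: outside diameter 61 mm, clear hole 40 mm, 9 mm thick; stiff, can be gripped across its outside. Origin at its centre on the underside, z up
- marker_mid (a point): marker pen with white barrel and red cap lying flat on the bench, 135 mm long, 17 mm wide, 16 mm high, lightly flattened so that it does not roll by itself, 20 g. This point is its middle, on its axis (8 mm above the bench); the y axis runs along its length
- well_large: fixed blue insert 84x84 mm, 10 mm high, with a round recess 62 mm in diameter and 6 mm deep (yellow floor 4 mm above the bench): the place of the larger weight. Origin at the centre of its underside, below the centre of the recess
- well_small: fixed blue insert 66x66 mm, 10 mm high, with a round recess 44 mm in diameter and 6 mm deep (yellow floor 4 mm above the bench): the place of the smaller weight. Origin at the centre of its underside, below the centre of the recess
- marker_slot: fixed blue insert 46x165 mm, 10 mm high, with a long recess 33 mm wide, 151 mm long and 6 mm deep (yellow floor 4 mm above the bench): the place of the marker. Origin at the centre of its underside; its own y axis runs along the slot
- ring_stand: fixed round blue base 72 mm in diameter and 6 mm high with a yellow peg standing at its centre, 18 mm in diameter, its tapered top 26 mm above the bench: the place of the seal ring. Origin at the centre of its underside
- stopper_red: red rubber stopper standing on the bench, 38 mm in diameter, 28 mm high, a loose bystander. Origin at the centre of its underside
- stopper_black: black rubber stopper standing on the bench among the inserts, 28 mm in diameter, 28 mm high, a loose bystander. Origin at the centre of its underside
Not all that is in view belongs to the job. Leave any green or orange look-alike of the weight_large alone.

How it is judged:
By the outcome, as a careful person would: the job done as asked, in the order asked, and still so for the second after the job is handed in, with the robot touching nothing.
It also fails if it takes over 102 s, if anything falls off the work surface, if the arm or the gripper's body presses on something with over 40 N, if the wrist force passes 120 N, or if a joint passes its speed limit or range.

## Robot

A 7-joint arm with a two-finger parallel gripper is mounted at the origin on a cart in front of the work surface, level with it; the furniture and walls round the work are solid. World frame = base frame: x ahead of the robot, y to its left, z up, the work surface at z = 0. Lengths are in m, angles in rad, forces in N, time in s.
With the tool pointing down it reaches from about 0.4 to 0.9 m from the base axis. Payload 5.6 kg.
Tool frame: the origin (TCP) lies midway between the tips of the shut fingers; the grasp point (between the pads) lies 19 mm behind it; z points along the fingers, y is the line along which they close (so a half turn about z gives the same grasp; the last joint's range is limited). The gripper opens to 92 mm and grips with 3 to 60 N. Pads are 20 mm wide; open, the fingers measure 128 mm over their backs; the gripper's body (75 mm by 189 mm) begins 69 mm behind the grasp point.
Start: joints at [-1.197, 0.468, -0.012, 1.603, 0.006, 1.071, -0.056], TCP at [0.263, 0.594, 0.215] pointing down, gripper open.
Joint ranges: [-2.53, 2.53], [-0.31, 2.02], [-1.57, 1.55], [0.28, 2.44], [-1.29, 4.43], [0.15, 1.84], [-2.92, 2.92]. Speed limits (rad/s): [2.57, 2.57, 3.14, 3.14, 3.14, 3.14, 3.14].

## Interface

Orientations are given as a 3x3 rotation matrix whose columns are the frame's x, y, z axes.
In Python, from station import manip gives the robot as it stands.
- The arm moves only by the shell command python3 -m jog 'ROWS' [OPENING]. ROWS is JSON, a list of rows, each an object with "xyz": the shift along the tool's x, y, z normalised to -1 to 1, where 1 is 750 mm, a list of three; "angular": the turn, a rotation vector about the tool's x, y, z normalised to -1 to 1, where 1 is 90 degrees, a list of three. A call has 1 to 5 rows; each row is the pose to reach, as a shift and turn from the pose commanded when the call began, along the tool's axes at that moment; what a row does not reach only later rows make up. A row lasts 1/10 s, in which the tool goes at most 50 mm and 8.59 degrees, less where a joint would pass 70% of its speed; a pose out of reach is approached as far as the arm can. A call with a number of a shift or a turn outside -1 to 1 is refused whole. A call with a gripper value outside its range is refused whole. OPENING is the opening, from -1 (shut) to 1 (fully open), set as the call begins (- or left out, the last holds). The fingers move at their own pace and stop on an object; the grip force is fixed at half the most. Time passes only in rows, so rows that repeat a pose let the fingers close. It gives the time, the measured TCP pose, the force, the opening and the grip force at its end, in the units of the state.
- manip.observe(): the state, without advancing time (a new reading comes with each control period).
- manip.read_camera(name): name is "scene" or "side" or "wrist"; returns a dict with "image" (420x560x3 uint8, blue, green, red), "fx", "fy", "cx", "cy" (pixels), "rvec" (rotation vector, rad) and "tvec" (3), from world to camera coordinates, as OpenCV has them. Camera axes: x right, y down, z forward; pixel columns grow to the right and rows downward; lengths in m; the calibration is good to about 2 mm. The wrist camera is an equidistant fisheye: a pixel r from the principal point sees the ray r / f radians off the axis. A picture is of the moment at which its call begins. There is no depth.
- manip.job_done(): hands the job in; it is judged then, once.
The state is a dict: "time_s": time; "joints": joint angles; "qvel": joint speeds; "joint_torque": joint torques, N m; "tool_pos": TCP position; "tcp_rot": TCP orientation; "force": force on the tool from outside, world axes, zero at the start; "torque": the same for the moment, N m; "gripper_width": finger opening in m; "grasp_force": force on a finger pad.
Only numpy, scipy, OpenCV 4.12 (cv2) and the standard library are available. Lean on these libraries where they do the work, as an engineer would, in place of code of your own. Each camera call takes 0.05 s, during which the arm holds its last target. There are 200 camera calls.

## Working session

There is one attempt and no reset: what is moved stays moved. The work goes in short steps, Python scripts to look and compute and a shell command to move; the robot and the scene stay as the last step left them, time stands still between calls to the robot, and variables do not carry over. Pictures are saved under pics/ and viewed, at most 14 in all, crops included, and the job is handed in when it is done.

```bash
mkdir -p pics; ls
python3 - <<'E'
from station import manip
import cv2,numpy as np
s=manip.observe(); print({k:np.round(v,3).tolist() for k,v in s.items()})
for n in ("scene","side","wrist"):
    c=manip.read_camera(n); cv2.imwrite(f"pics/{n}0.png",c["image"]); print(n,c["fx"],c["fy"],c["cx"],c["cy"],np.ravel(c["rvec"]),np.ravel(c["tvec"]))
E
```

```text
pics
{'time_s': 0.0, 'joints': [-1.197, 0.468, -0.012, 1.604, 0.006, 1.071, -0.056], 'qvel': [0.0, 0.0, 0.0, 0.001, 0.001, 0.001, 0.0], 'joint_torque': [0.001, -52.058, -0.012, -24.375, -0.057, 0.017, 0.0], 'tool_pos': [0.263, 0.594, 0.214], 'tcp_rot': [[-0.914, 0.405, -0.001], [0.405, 0.914, -0.002], [-0.0, -0.002, -1.0]], 'force': [0.995, -0.468, 0.222], 'torque': [-0.01, -0.007, -0.048], 'grasp_force': 0.0, 'gripper_width': 0.092}
scene 405.29968467266747 405.29968467266747 281.17772611979643 207.50642986023226 [ 1.01209494 -2.71073261  0.68577482] [0.34293197 0.35715135 0.74271342]
side 464.16038002895556 464.16038002895556 276.1764549681288 200.6618638379838 [ 0.0592308  -2.86500757  1.27468905] [0.50070028 0.08302903 1.12176192]
wrist 325.19226210127806 325.19226210127806 283.0753432720203 210.0616411012732 [-2.44313303 -1.59049852 -0.20684844] [-0.64886685 -0.02878883  0.391537  ]
```

View pics/scene0.png

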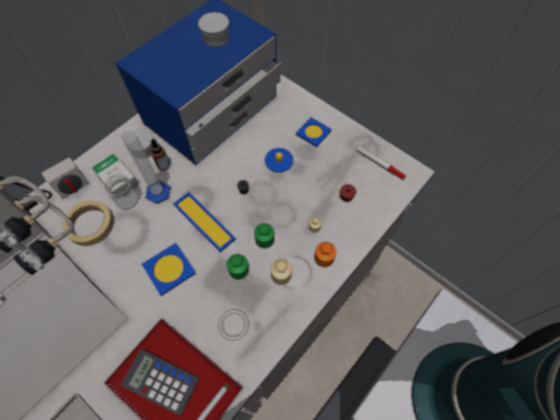

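View pics/side0.png

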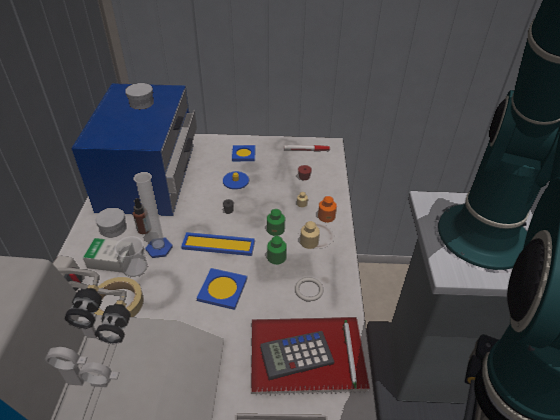

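View pics/wrist0.png

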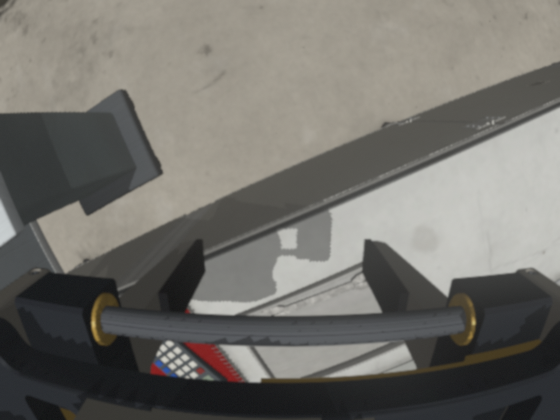

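Candidates for the large weight in the scene image: cream/brass at (282,268); green at (237,264) and (264,233); orange at (326,252). By the description it is the brass one at (282,268). The small weight is at (315,224), and the ring at (234,324). The circles near (297,270) and (262,193) look like bench stains, and the roll at (88,222) is tape. I'll check with a close crop.

```bash
cat > h.py <<'E'
import numpy as np,cv2
from station import manip
from scipy.spatial.transform import Rotation as R
def cam(n):
    c=manip.read_camera(n); c["R"]=cv2.Rodrigues(np.array(c["rvec"],float))[0]; c["t"]=np.ravel(c["tvec"]); c["n"]=n; return c
def ray(c,p):
    u=np.array([(p[0]-c["cx"])/c["fx"],(p[1]-c["cy"])/c["fy"]])
    if c["n"]=="wrist":
        r=np.linalg.norm(u); d=np.r_[u/max(r,1e-9)*np.sin(r),np.cos(r)]
    else: d=np.r_[u,1]
    return -c["R"].T@c["t"], c["R"].T@d
def plane(c,p,z=0):
    o,d=ray(c,p); return o+d*(z-o[2])/d[2]
def proj(c,X):
    q=c["R"]@np.asarray(X,float)+c["t"]
    if c["n"]=="wrist":
        r=np.hypot(*q[:2]); k=np.arctan2(r,q[2])/r; u=q[:2]*k
    else: u=q[:2]/q[2]
    return np.array([c["cx"]+c["fx"]*u[0],c["cy"]+c["fy"]*u[1]])
E
python3 - <<'E'
from h import *
s=cam("scene"); d=cam("side")
cv2.imwrite("pics/c1.png",cv2.resize(s["image"][110:350,130:440],None,fx=2.5,fy=2.5,interpolation=cv2.INTER_CUBIC))
cv2.imwrite("pics/c2.png",cv2.resize(d["image"][130:310,175:365],None,fx=3.3,fy=3.3,interpolation=cv2.INTER_CUBIC))
E
```

```text
(no output)
```

View pics/c1.png

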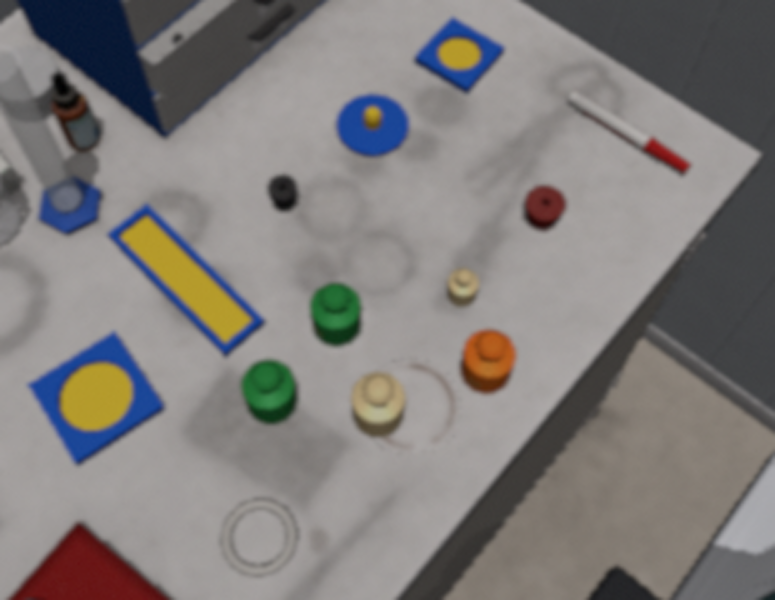

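View pics/c2.png

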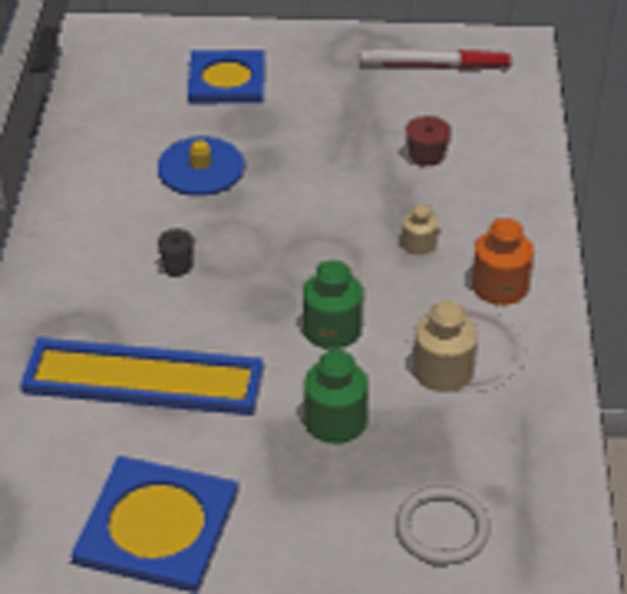

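Run:
```python
from h import *
s=cam("scene"); d=cam("side")
S=lambda u,v:(130+(u+.5)/2.5-.5,110+(v+.5)/2.5-.5)
D=lambda u,v:(175+(u+.5)/3.3-.5,130+(v+.5)/3.3-.5)
T={"large":(.061,(379,386),(448,312)),"small":(.037,(463,277),(421,212)),"green1":(.061,(337,295),(333,273)),"green2":(.061,(268,374),(337,360)),"orange":(.061,(492,343),(507,231)),
"ring":(.007,(260,537),(443,523)),"peg":(.025,(373,112),(200,146)),"base":(.006,(372,125),(201,164)),"black":(.028,(283,185),(176,240)),"red":(.028,(545,199),(428,128)),
"mk_a":(.01,(572,97),(362,58)),"mk_b":(.01,(688,167),(511,60)),
"wlfloor":(.005,(97,397),(157,521)),"wl1":(.01,(114,333),(118,457)),"wl2":(.01,(31,386),(238,485)),"wl3":(.01,(80,460),(199,588)),"wl4":(.01,(163,406),(74,558)),
"ws1":(.01,(453,19),(190,52)),"ws2":(.01,(504,50),(265,52)),"ws3":(.01,(466,89),(265,98)),"ws4":(.01,(415,56),(190,98)),"wsfloor":(.005,(460,54),(227,74)),
"sl1":(.01,(147,206),(37,342)),"sl2":(.01,(263,321),(262,358)),"sl3":(.01,(227,352),(252,409)),"sl4":(.01,(110,237),(24,390)),}
for k,(z,a,b) in T.items():
    print(k,*np.round(1000*plane(s,S(*a),z)[:2]),*np.round(1000*plane(d,D(*b),z)[:2]))
```

```text
large 419.0 40.0 422.0 44.0
small 435.0 -90.0 439.0 -87.0
green1 498.0 2.0 503.0 9.0
green2 493.0 90.0 497.0 93.0
orange 374.0 -48.0 377.0 -42.0
ring 421.0 181.0 425.0 183.0
peg 615.0 -177.0 618.0 -174.0
base 614.0 -175.0 618.0 -174.0
black 622.0 -59.0 624.0 -56.0
red 431.0 -205.0 432.0 -203.0
mk_a 485.0 -328.0 489.0 -324.0
mk_b 354.0 -334.0 356.0 -328.0
wlfloor 607.0 188.0 609.0 188.0
wl1 637.0 139.0 641.0 140.0
wl2 654.0 218.0 559.0 160.0
wl3 574.0 233.0 576.0 242.0
wl4 557.0 157.0 657.0 223.0
ws1 636.0 -328.0 643.0 -326.0
ws2 572.0 -331.0 576.0 -329.0
ws3 570.0 -267.0 571.0 -261.0
ws4 635.0 -265.0 636.0 -258.0
wsfloor 605.0 -301.0 608.0 -301.0
sl1 710.0 33.0 714.0 37.0
sl2 548.0 46.0 552.0 46.0
sl3 551.0 88.0 555.0 94.0
sl4 711.0 78.0 715.0 84.0
```

The brass weight is confirmed: brass-coloured body and knob, with only a stain arc beside it. The two cameras agree to about 4 mm. Next I'll check clearances to the cabinet and notebook and compute the first move.

Run:
```python
from h import *
s=cam("scene"); d=cam("side")
for n,c,p,z in [("cab near corner",s,(196,163),0),("cab far",s,(278,98),0),("drawer edge",s,(280,68),.1),("cab side near",d,(173,213),0),("cab side far",d,(194,135),0),("drawer side",d,(194,140),.1),
 ("notebook corner",s,(162,320),.01),("notebook near",s,(240,385),.01),("nb side",d,(251,318),.01),("nb side2",d,(362,318),.01),("cyl base",s,(157,190),0),("bottle",s,(162,168),0),("bench edge",s,(433,172),0),("edge2",s,(300,350),0)]:
    print(n,np.round(1000*plane(c,p,z)[:2]))
from scipy.spatial.transform import Rotation as R
o=manip.observe(); M=np.array(o["tcp_rot"]); W=np.diag([-1,1,-1.])
print("turn to aligned /90deg:",(R.from_matrix(M.T@W).as_rotvec()/(np.pi/2)).round(3))
for P in [(.4205,.042,.15),(.4205,.042,.2)]: print((M.T@(np.array(P)-o["tool_pos"])/.75).round(3))
```

```text
cab near corner [763. -38.]
cab far [ 750. -330.]
drawer edge [ 749. -336.]
cab side near [762. -41.]
cab side far [ 768. -388.]
drawer side [ 728. -219.]
notebook corner [533. 268.]
notebook near [335. 253.]
nb side [542. 265.]
nb side2 [319. 255.]
cyl base [776.  75.]
bottle [814.  26.]
bench edge [ 311. -397.]
edge2 [292. 131.]
turn to aligned /90deg: [-0.     0.    -0.265]
[-0.49  -0.588  0.086]
[-0.49  -0.588  0.019]
```

```bash
python3 -m jog '[{"xyz":[-0.033,-0.039,0.002],"angular":[0,0,-0.053]},{"xyz":[-0.065,-0.078,0.004],"angular":[0,0,-0.106]},{"xyz":[-0.098,-0.118,0.006],"angular":[0,0,-0.159]},{"xyz":[-0.13,-0.157,0.008],"angular":[0,0,-0.212]},{"xyz":[-0.163,-0.196,0.01],"angular":[0,0,-0.265]}]' 0.5
python3 -m jog '[{"xyz":[-0.017,-0.06,0],"angular":[0,0,0]},{"xyz":[-0.035,-0.12,0],"angular":[0,0,0]},{"xyz":[-0.052,-0.18,0],"angular":[0,0,0]},{"xyz":[-0.07,-0.245,0],"angular":[0,0,0]}]'
python3 -m jog '[{"xyz":[-0.017,-0.06,0],"angular":[0,0,0]},{"xyz":[-0.035,-0.12,0],"angular":[0,0,0]},{"xyz":[-0.052,-0.18,0],"angular":[0,0,0]},{"xyz":[-0.07,-0.245,0],"angular":[0,0,0]},{"xyz":[-0.07,-0.245,0],"angular":[0,0,0]}]'
```

```text
time_s: 0.95
tool_pos: [0.3157, 0.409, 0.2072]
tcp_rot: [[-1.0, -0.003, 0.0], [-0.003, 1.0, 0.0], [-0.0, 0.0, -1.0]]
force: [1.2, 0.2, -0.1]
gripper_width: 0.0693
grasp_force: 0.0
time_s: 1.35
tool_pos: [0.368, 0.2257, 0.2074]
tcp_rot: [[-1.0, -0.0, 0.001], [-0.0, 1.0, 0.001], [-0.001, 0.001, -1.0]]
force: [0.8, 0.0, -0.0]
gripper_width: 0.0688
grasp_force: 0.0
time_s: 1.85
tool_pos: [0.4213, 0.0377, 0.2077]
tcp_rot: [[-1.0, 0.011, 0.002], [0.011, 1.0, -0.001], [-0.002, -0.001, -1.0]]
force: [-0.3, 0.3, -0.1]
gripper_width: 0.0689
grasp_force: 0.0
```

```bash
cat > look.py <<'E'
import sys
from h import *
c=cam("wrist"); im=c["image"].copy()
O={"large":(.4205,.042,.061),"small":(.437,-.0885,.037),"green1":(.5,.005,.061),"green2":(.495,.092,.061),"orange":(.375,-.045,.061),"ring":(.423,.182,.009),"stand":(.616,-.175,.025),"black":(.623,-.058,.028),"wl":(.607,.189,.004),"ws":(.605,-.297,.004),"slot":(.632,.063,.004),"mk":(.421,-.3285,.016),"red":(.431,-.204,.028)}
for k,X in O.items():
    p=proj(c,X)
    if 0<p[0]<560 and 0<p[1]<420: cv2.drawMarker(im,tuple(int(round(v)) for v in p),(255,0,255),0,8); print(k,p.round(1))
cv2.imwrite(f"pics/{sys.argv[1]}.png",im)
E
python3 look.py w1
```

```text
large [287.5 197.8]
small [171.8 209. ]
green1 [253.7 270.1]
green2 [334.2 264.9]
orange [199.8 154.6]
ring [402.2 189.7]
stand [136.  328.4]
black [214.2 339.7]
wl [390.9 316.6]
ws [ 74.7 306.8]
slot [302.7 335.4]
mk [ 29.8 196.4]
red [ 91.4 203.5]
```

View pics/w1.png

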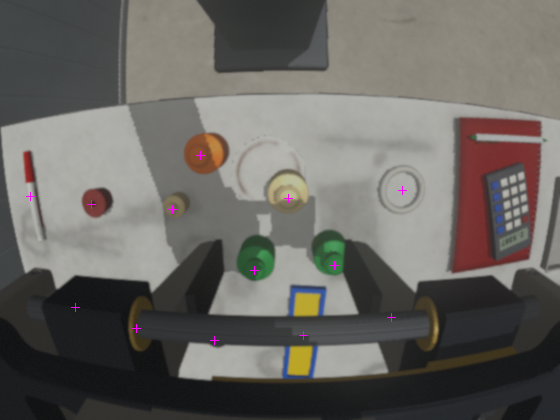

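The predicted marks (crosses) fall on the objects: the large weight's knob is at (288,196), with green knobs at (254,268) and (333,263), and orange at (203,152). Descending on the large weight.

```bash
python3 -m jog '[{"xyz":[0.001,0.006,0.06],"angular":[0,0,0]},{"xyz":[0.001,0.006,0.12],"angular":[0,0,0]},{"xyz":[0.001,0.006,0.18],"angular":[0,0,0]},{"xyz":[0.001,0.006,0.23],"angular":[0,0,0]},{"xyz":[0.001,0.006,0.263],"angular":[0,0,0]}]'
python3 -m jog '[{"xyz":[0,0,0],"angular":[0,0,0]},{"xyz":[0,0,0],"angular":[0,0,0]},{"xyz":[0,0,0],"angular":[0,0,0]},{"xyz":[0,0,0],"angular":[0,0,0]},{"xyz":[0,0,0],"angular":[0,0,0]}]' -1
```

```text
time_s: 2.4
tool_pos: [0.4178, 0.0494, 0.0075]
tcp_rot: [[-1.0, -0.002, -0.003], [-0.002, 1.0, 0.0], [0.003, 0.0, -1.0]]
force: [0.1, 0.1, 0.2]
gripper_width: 0.0691
grasp_force: 0.0
time_s: 2.9
tool_pos: [0.4203, 0.0483, 0.0111]
tcp_rot: [[-1.0, 0.001, 0.003], [0.001, 1.0, 0.001], [-0.003, 0.001, -1.0]]
force: [-0.3, -0.4, 5.9]
gripper_width: 0.0426
grasp_force: 30.0
```

```bash
python3 -m jog '[{"xyz":[0,0,-0.025],"angular":[0,0,0]},{"xyz":[0,0,-0.06],"angular":[0,0,0]},{"xyz":[0,0,-0.12],"angular":[0,0,0]},{"xyz":[0,0,-0.12],"angular":[0,0,0]},{"xyz":[0,0,-0.12],"angular":[0,0,0]}]'
python3 look.py w2 >/dev/null
python3 - <<'E'
from h import *
c=cam("side"); print(manip.observe()["tool_pos"],manip.observe()["force"])
cv2.imwrite("pics/s2.png",np.hstack([cv2.resize(cv2.imread("pics/w2.png")[120:400,140:440],(400,373)),cv2.resize(c["image"][130:310,200:393],(400,373),interpolation=cv2.INTER_CUBIC)]))
E
```

```text
time_s: 3.4
tool_pos: [0.4196, 0.0485, 0.1006]
tcp_rot: [[-1.0, 0.0, 0.002], [0.0, 1.0, 0.001], [-0.002, 0.001, -1.0]]
force: [0.5, 1.2, -4.6]
gripper_width: 0.0424
grasp_force: 30.0
[0.41809822 0.04798415 0.09891682] [-0.24755194 -0.19125081 -4.37083793]
```

View pics/s2.png

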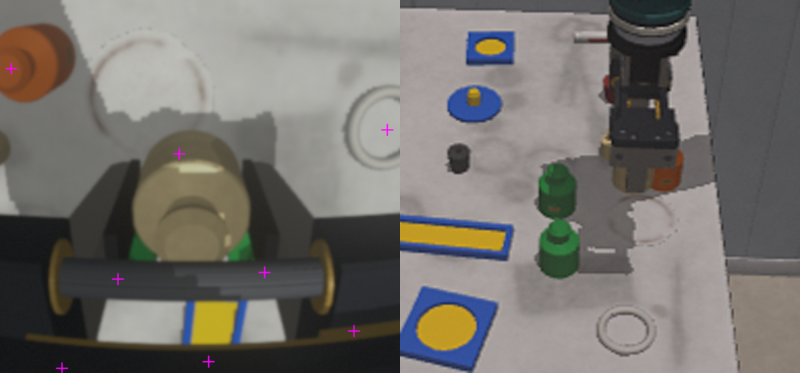

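```bash
python3 -m jog '[{"xyz":[-0.03,0.02,-0.03],"angular":[0,0,0]},{"xyz":[-0.08,0.06,-0.03],"angular":[0,0,0]},{"xyz":[-0.13,0.1,-0.03],"angular":[0,0,0]},{"xyz":[-0.18,0.135,-0.03],"angular":[0,0,0]},{"xyz":[-0.23,0.17,-0.03],"angular":[0,0,0]}]'
python3 -m jog '[{"xyz":[-0.021,0.018,0],"angular":[0,0,0]},{"xyz":[-0.021,0.018,0],"angular":[0,0,0]},{"xyz":[-0.021,0.018,0.06],"angular":[0,0,0]},{"xyz":[-0.021,0.018,0.09],"angular":[0,0,0]},{"xyz":[-0.021,0.018,0.09],"angular":[0,0,0]}]'
python3 - <<'E'
from h import *
a=cam("scene");b=cam("side"); print(np.round(manip.observe()["tool_pos"],4))
cv2.imwrite("pics/s3.png",np.hstack([cv2.resize(a["image"][190:330,100:250],(400,373),interpolation=2),cv2.resize(b["image"][210:322,160:280],(400,373),interpolation=2)]))
E
```

```text
time_s: 4.0
tool_pos: [0.5917, 0.1762, 0.1195]
tcp_rot: [[-1.0, 0.0, -0.004], [0.0, 1.0, -0.001], [0.004, -0.001, -1.0]]
force: [0.5, -0.6, -4.0]
gripper_width: 0.043
grasp_force: 30.0
time_s: 4.5
tool_pos: [0.6026, 0.1866, 0.049]
tcp_rot: [[-1.0, 0.001, -0.011], [0.001, 1.0, -0.004], [0.011, -0.004, -1.0]]
force: [-0.1, -1.0, -4.5]
gripper_width: 0.043
grasp_force: 30.0
[0.6067 0.1879 0.0537]
```

View pics/s3.png

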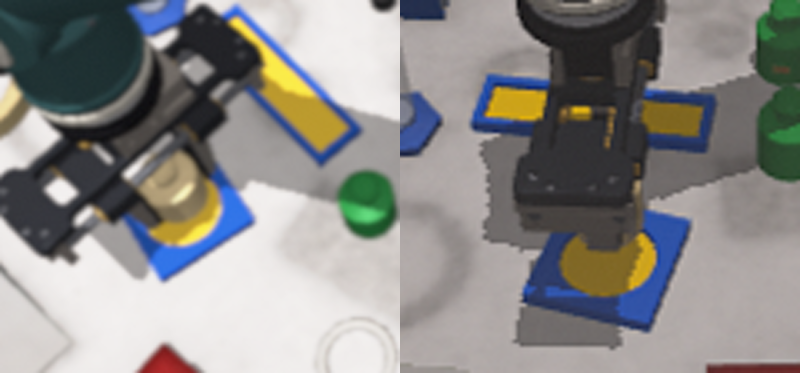

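Run:
```python
from h import *
s=cam("scene");d=cam("side")
print(plane(s,(100+180*.375,190+196*.375),.08),plane(s,(100+172*.375,190+168*.375),.104)); o=manip.observe(); print(np.round(o["tool_pos"],4),o["force"])
```

```text
[0.58175787 0.18830675 0.08      ] [0.59077216 0.18011867 0.104     ]
[0.6085 0.1887 0.0559] [ 0.62037813  0.11675686 -4.2642898 ]
```

Run:
```python
from h import *
s=cam("scene");d=cam("side"); x,y,z=manip.observe()["tool_pos"]; print(x,y,z)
def cr(p): return ((p-[100,190])/.375).round()
for n,r,h in [("bot",.0225,0),("bodytop",.0225,.038),("knobtop",.010,.062)]:
    a=np.linspace(0,2*np.pi,60); P=np.array([cr(proj(s,(x+r*np.cos(t),y+r*np.sin(t),z-.011+h))) for t in a]); print(n,P.min(0),P.max(0),P.mean(0))
# brass mask extents in scene
im=s["image"]; hsv=cv2.cvtColor(im,cv2.COLOR_BGR2HSV)[190:330,100:250]
m=((hsv[...,0]>14)&(hsv[...,0]<32)&(hsv[...,1]>40)&(hsv[...,1]<150)&(hsv[...,2]>60)).astype(np.uint8)
n,l,st,ce=cv2.connectedComponentsWithStats(m)
for i in range(1,n):
    if st[i,4]>60: print("comp",(st[i,:4]/.375).round(),st[i,4],(ce[i]/.375).round())
```

```text
0.608659326598324 0.18900621613494348 0.056424974919603244
bot [137. 163.] [197. 219.] [166.33333333 190.66666667]
bodytop [122. 144.] [185. 201.] [153.08333333 172.        ]
knobtop [130. 147.] [159. 173.] [144.31666667 159.53333333]
comp [227.  16. 120. 136.] 144 [282.  81.]
comp [ 0. 85. 29. 51.] 129 [ 10. 109.]
comp [125. 144.  96. 101.] 561 [168. 186.]
```

```bash
cat > ov.py <<'E'
import sys
from h import *
# ov.py name scene_x scene_y side_x side_y  (crop origin), overlays weight at TCP
def go(name,so,do,X,parts,w=80,h=90,f=5):
    out=[]
    for n,o in (("scene",so),("side",do)):
        c=cam(n); im=cv2.resize(c["image"][o[1]:o[1]+h,o[0]:o[0]+w],None,fx=f,fy=f,interpolation=cv2.INTER_CUBIC)
        for r,z,col in parts:
            a=np.linspace(0,2*np.pi,60); P=np.array([(proj(c,(X[0]+r*np.cos(t),X[1]+r*np.sin(t),X[2]+z))-o+.5)*f-.5 for t in a])
            cv2.polylines(im,[P.round().astype(int)],True,col,1)
        out.append(im)
    cv2.imwrite(f"pics/{name}.png",np.hstack(out))
E
python3 - <<'E'
from ov import *
x,y,z=manip.observe()["tool_pos"]; print(x,y,z)
go("o1",(130,225),(185,225),(x,y,z-.011),[(.0225,0,(255,0,255)),(.0225,.038,(255,0,255)),(.01,.062,(255,0,255)),(.031,.021-z,(0,0,255))])
E
```

```text
0.608659326598324 0.18900621613494348 0.056424974919603244
```

View pics/o1.png

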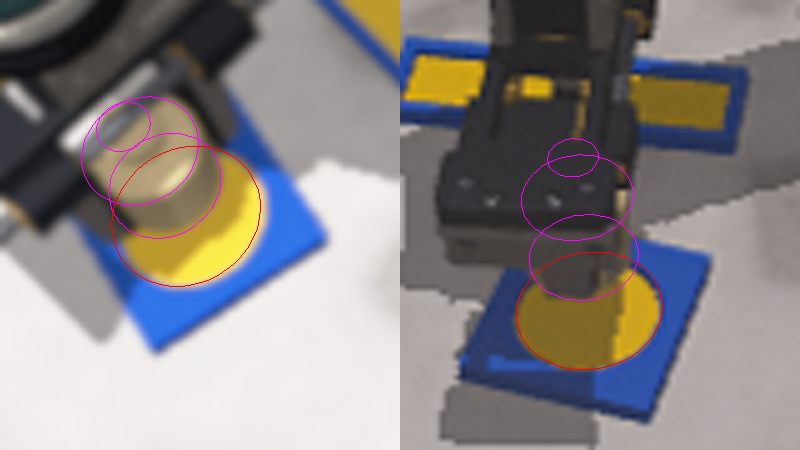

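```bash
python3 -m jog '[{"xyz":[-0.004,0,0.02],"angular":[0,0,0]},{"xyz":[-0.004,0,0.04],"angular":[0,0,0]},{"xyz":[-0.004,0,0.046],"angular":[0,0,0]},{"xyz":[-0.004,0,0.046],"angular":[0,0,0]},{"xyz":[-0.004,0,0.046],"angular":[0,0,0]}]'
python3 -m jog '[{"xyz":[0,0,0],"angular":[0,0,0]},{"xyz":[0,0,0],"angular":[0,0,0]},{"xyz":[0,0,0.002],"angular":[0,0,0]},{"xyz":[0,0,0.002],"angular":[0,0,0]},{"xyz":[0,0,0.002],"angular":[0,0,0]}]'
```

```text
time_s: 5.4
tool_pos: [0.6105, 0.1887, 0.0199]
tcp_rot: [[-1.0, 0.001, -0.001], [0.001, 1.0, -0.0], [0.001, -0.0, -1.0]]
force: [0.1, -0.2, -4.0]
gripper_width: 0.0429
grasp_force: 30.0
time_s: 5.9
tool_pos: [0.6107, 0.1889, 0.0189]
tcp_rot: [[-1.0, 0.001, 0.0], [0.001, 1.0, 0.0], [-0.0, 0.0, -1.0]]
force: [0.9, 0.3, -4.1]
gripper_width: 0.0429
grasp_force: 30.0
```

```bash
python3 -m jog '[{"xyz":[0,0,0.002],"angular":[0,0,0]},{"xyz":[0,0,0.003],"angular":[0,0,0]},{"xyz":[0,0,0.003],"angular":[0,0,0]},{"xyz":[0,0,0.003],"angular":[0,0,0]}]'
python3 -m jog '[{"xyz":[0,0,0.0015],"angular":[0,0,0]},{"xyz":[0,0,0.0015],"angular":[0,0,0]},{"xyz":[0,0,0.0015],"angular":[0,0,0]}]'
```

```text
time_s: 6.3
tool_pos: [0.6106, 0.1888, 0.0165]
tcp_rot: [[-1.0, 0.001, -0.0], [0.001, 1.0, -0.0], [0.0, -0.0, -1.0]]
force: [0.1, 0.3, -3.7]
gripper_width: 0.0428
grasp_force: 30.0
time_s: 6.6
tool_pos: [0.6106, 0.1888, 0.0154]
tcp_rot: [[-1.0, 0.001, -0.0], [0.001, 1.0, -0.0], [0.0, -0.0, -1.0]]
force: [0.1, 0.9, -3.5]
gripper_width: 0.0433
grasp_force: 30.0
```

```bash
python3 -m jog '[{"xyz":[0,0,0.0015],"angular":[0,0,0]},{"xyz":[0,0,0.0015],"angular":[0,0,0]},{"xyz":[0,0,0.0015],"angular":[0,0,0]}]'
python3 -m jog '[{"xyz":[0,0,0.0015],"angular":[0,0,0]},{"xyz":[0,0,0.0015],"angular":[0,0,0]},{"xyz":[0,0,0.0015],"angular":[0,0,0]}]'
```

```text
time_s: 6.9
tool_pos: [0.6108, 0.1888, 0.0152]
tcp_rot: [[-1.0, 0.001, 0.0], [0.001, 1.0, 0.0], [-0.0, 0.0, -1.0]]
force: [-3.8, -2.9, 5.2]
gripper_width: 0.0429
grasp_force: 30.0
time_s: 7.2
tool_pos: [0.6108, 0.1888, 0.0151]
tcp_rot: [[-1.0, 0.001, 0.0], [0.001, 1.0, 0.001], [-0.0, 0.001, -1.0]]
force: [-5.9, -2.5, 13.6]
gripper_width: 0.0431
grasp_force: 30.0
```

```bash
python3 -m jog '[{"xyz":[0,0,-0.0015],"angular":[0,0,0]},{"xyz":[0,0,-0.0015],"angular":[0,0,0]}]'
python3 -m jog '[{"xyz":[0,0,0],"angular":[0,0,0]},{"xyz":[0,0,0],"angular":[0,0,0]},{"xyz":[0,0,0],"angular":[0,0,0]},{"xyz":[0,0,0],"angular":[0,0,0]}]' 0.5
python3 -m jog '[{"xyz":[0,0,-0.03],"angular":[0,0,0]},{"xyz":[0,0,-0.08],"angular":[0,0,0]},{"xyz":[0,0,-0.14],"angular":[0,0,0]},{"xyz":[0,0,-0.2],"angular":[0,0,0]},{"xyz":[0,0,-0.2],"angular":[0,0,0]}]'
```

```text
time_s: 7.4
tool_pos: [0.6108, 0.1888, 0.0152]
tcp_rot: [[-1.0, 0.001, 0.0], [0.001, 1.0, 0.0], [-0.0, 0.0, -1.0]]
force: [-2.8, -2.0, 7.4]
gripper_width: 0.043
grasp_force: 30.0
time_s: 7.8
tool_pos: [0.6108, 0.1889, 0.0142]
tcp_rot: [[-1.0, 0.001, 0.0], [0.001, 1.0, 0.0], [-0.0, 0.0, -1.0]]
force: [-0.4, -1.4, -0.3]
gripper_width: 0.0686
grasp_force: 0.0
time_s: 8.3
tool_pos: [0.6149, 0.19, 0.1714]
tcp_rot: [[-1.0, 0.001, 0.012], [0.001, 1.0, 0.005], [-0.012, 0.005, -1.0]]
force: [0.1, 0.0, 0.4]
gripper_width: 0.0689
grasp_force: 0.0
```

```bash
python3 -m jog '[{"xyz":[0.03,-0.05,0],"angular":[0,0,0]},{"xyz":[0.063,-0.1,0],"angular":[0,0,0]},{"xyz":[0.094,-0.15,0],"angular":[0,0,0]},{"xyz":[0.125,-0.2,0],"angular":[0,0,0]},{"xyz":[0.156,-0.25,0],"angular":[0,0,0]}]' 0.3
python3 -m jog '[{"xyz":[0.04,-0.06,0.02],"angular":[0,0,0]},{"xyz":[0.076,-0.12,0.04],"angular":[0,0,0]},{"xyz":[0.076,-0.12,0.04],"angular":[0,0,0]},{"xyz":[0.076,-0.12,0.04],"angular":[0,0,0]},{"xyz":[0.076,-0.12,0.04],"angular":[0,0,0]}]'
python3 - <<'E'
from ov import *
x,y,z=manip.observe()["tool_pos"]; print(x,y,z)
c=cam("wrist"); im=c["image"]
for (X,r,h) in [((.437,-.0885,0),.014,.024),((.437,-.0885,0),.014,0),((.437,-.0885,0),.007,.038)]:
    a=np.linspace(0,2*np.pi,60); P=np.array([proj(c,(X[0]+r*np.cos(t),X[1]+r*np.sin(t),h)) for t in a]).round().astype(int); cv2.polylines(im,[P],True,(255,0,255),1)
w=cv2.resize(im[120:260,200:360],(480,420),interpolation=cv2.INTER_NEAREST)
s=cam("scene")["image"]; w2=cv2.resize(s[200:320,130:210],(280,420),interpolation=2)
cv2.imwrite("pics/w4.png",np.hstack([w,w2]))
E
```

```text
time_s: 8.8
tool_pos: [0.4923, 0.0001, 0.1639]
tcp_rot: [[-1.0, 0.0, -0.0], [0.0, 1.0, -0.0], [0.0, -0.0, -1.0]]
force: [1.1, -0.3, 0.4]
gripper_width: 0.0597
grasp_force: 0.0
time_s: 9.3
tool_pos: [0.4375, -0.0877, 0.1345]
tcp_rot: [[-1.0, -0.0, 0.001], [-0.0, 1.0, 0.0], [-0.001, 0.0, -1.0]]
force: [0.5, 0.3, -0.5]
gripper_width: 0.0597
grasp_force: 0.0
0.43751746103249695 -0.08771826969658288 0.13449496612623468
```

View pics/w4.png

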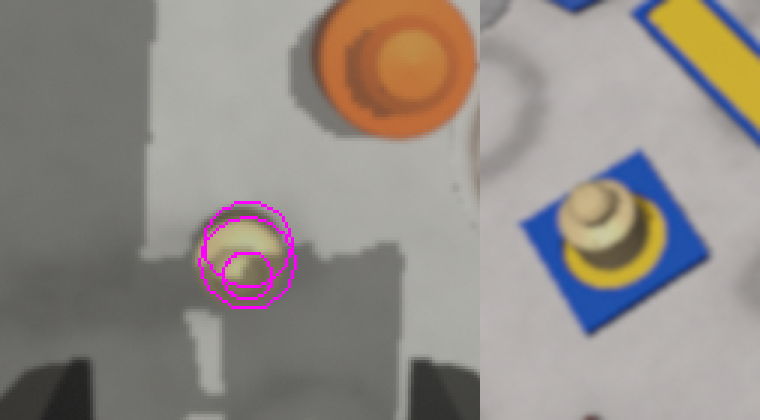

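The large weight stands in its recess (right panel, around (600,225)). The small weight sits about 2–3 mm off my mark, toward -x and -y, so I'll correct for that and grip.

```bash
python3 -m jog '[{"xyz":[0.003,-0.003,0.05],"angular":[0,0,0]},{"xyz":[0.003,-0.003,0.11],"angular":[0,0,0]},{"xyz":[0.003,-0.003,0.15],"angular":[0,0,0]},{"xyz":[0.003,-0.003,0.168],"angular":[0,0,0]},{"xyz":[0.003,-0.003,0.168],"angular":[0,0,0]}]'
python3 -m jog '[{"xyz":[0,0,0],"angular":[0,0,0]},{"xyz":[0,0,0],"angular":[0,0,0]}]'
```

```text
time_s: 9.9
tool_pos: [0.4337, -0.0894, 0.0065]
tcp_rot: [[-1.0, -0.002, -0.004], [-0.002, 1.0, 0.001], [0.004, 0.001, -1.0]]
force: [1.4, -0.0, 0.2]
gripper_width: 0.06
grasp_force: 0.0
time_s: 10.1
tool_pos: [0.4355, -0.0904, 0.0093]
tcp_rot: [[-1.0, -0.0, 0.002], [-0.0, 1.0, -0.0], [-0.002, -0.0, -1.0]]
force: [-0.8, -0.4, 0.2]
gripper_width: 0.0599
grasp_force: 0.0
```

```bash
python3 -m jog '[{"xyz":[0,0,0.0015],"angular":[0,0,0]},{"xyz":[0,0,0.0015],"angular":[0,0,0]},{"xyz":[0,0,0.0015],"angular":[0,0,0]},{"xyz":[0,0,0.0015],"angular":[0,0,0]},{"xyz":[0,0,0.0015],"angular":[0,0,0]}]' -1
python3 -m jog '[{"xyz":[0,0,0],"angular":[0,0,0]},{"xyz":[0,0,0],"angular":[0,0,0]},{"xyz":[0,0,0],"angular":[0,0,0]}]'
python3 -m jog '[{"xyz":[0,0,-0.02],"angular":[0,0,0]},{"xyz":[0,0,-0.06],"angular":[0,0,0]},{"xyz":[0,0,-0.12],"angular":[0,0,0]},{"xyz":[0,0,-0.12],"angular":[0,0,0]},{"xyz":[0,0,-0.12],"angular":[0,0,0]}]'
```

```text
time_s: 10.6
tool_pos: [0.4344, -0.0908, 0.0074]
tcp_rot: [[-1.0, 0.001, 0.0], [0.001, 1.0, 0.0], [-0.0, 0.0, -1.0]]
force: [0.0, 0.8, 2.4]
gripper_width: 0.0258
grasp_force: 30.0
time_s: 10.9
tool_pos: [0.4344, -0.0908, 0.0074]
tcp_rot: [[-1.0, 0.001, 0.0], [0.001, 1.0, 0.0], [-0.0, 0.0, -1.0]]
force: [0.2, -0.2, 5.9]
gripper_width: 0.0259
grasp_force: 30.0
time_s: 11.4
tool_pos: [0.4346, -0.0906, 0.0976]
tcp_rot: [[-1.0, 0.0, 0.002], [0.0, 1.0, 0.0], [-0.002, 0.0, -1.0]]
force: [-0.6, 0.4, -1.1]
gripper_width: 0.0256
grasp_force: 30.0
```

```bash
python3 -m jog '[{"xyz":[-0.03,-0.036,0],"angular":[0,0,0]},{"xyz":[-0.07,-0.085,0],"angular":[0,0,0]},{"xyz":[-0.11,-0.133,0],"angular":[0,0,0]},{"xyz":[-0.15,-0.182,0],"angular":[0,0,0]},{"xyz":[-0.19,-0.23,0],"angular":[0,0,0]}]'
python3 -m jog '[{"xyz":[-0.037,-0.045,0],"angular":[0,0,0]},{"xyz":[-0.037,-0.045,0.03],"angular":[0,0,0]},{"xyz":[-0.037,-0.045,0.075],"angular":[0,0,0]},{"xyz":[-0.037,-0.045,0.075],"angular":[0,0,0]},{"xyz":[-0.037,-0.045,0.075],"angular":[0,0,0]}]'
python3 -m jog '[{"xyz":[0,0,0],"angular":[0,0,0]},{"xyz":[0,0,0],"angular":[0,0,0]}]'
python3 - <<'E'
from ov import *
x,y,z=manip.observe()["tool_pos"]; print(x,y,z)
m=(255,0,255)
go("o2",(270,85),(200,110),(x,y,z-.0074),[(.014,0,m),(.014,.024,m),(.007,.038,m),(.022,.0174-z,(0,0,255))],w=80,h=80)
E
```

```text
time_s: 11.9
tool_pos: [0.5763, -0.2644, 0.0943]
tcp_rot: [[-1.0, 0.001, -0.004], [0.001, 1.0, 0.002], [0.004, 0.002, -1.0]]
force: [0.6, 0.1, 0.2]
gripper_width: 0.0257
grasp_force: 30.0
time_s: 12.4
tool_pos: [0.6028, -0.2966, 0.0387]
tcp_rot: [[-1.0, 0.001, -0.004], [0.001, 1.0, 0.002], [0.004, 0.002, -1.0]]
force: [-0.2, 0.4, -0.6]
gripper_width: 0.0256
grasp_force: 30.0
time_s: 12.6
tool_pos: [0.6053, -0.2975, 0.0425]
tcp_rot: [[-1.0, 0.0, 0.002], [0.0, 1.0, -0.001], [-0.002, -0.001, -1.0]]
force: [0.5, -0.2, -1.0]
gripper_width: 0.0254
grasp_force: 30.0
0.6052905813425314 -0.2974624078995789 0.04254074605135331
```

View pics/o2.png

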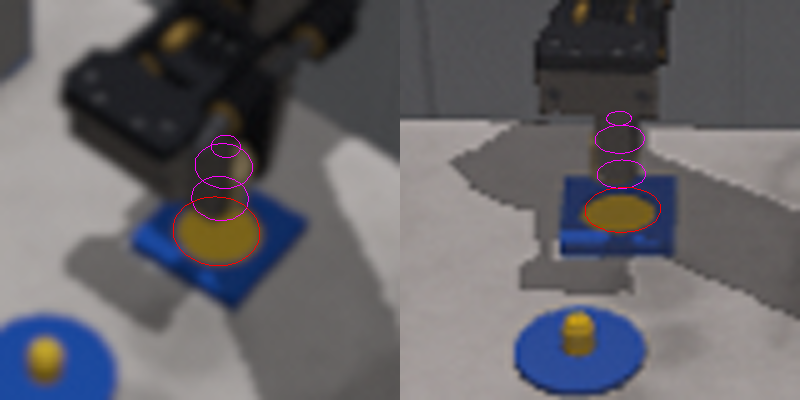

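Target mark and recess coincide. Setting the small weight down.

```bash
python3 -m jog '[{"xyz":[0,0,0.015],"angular":[0,0,0]},{"xyz":[0,0,0.03],"angular":[0,0,0]},{"xyz":[0,0,0.037],"angular":[0,0,0]},{"xyz":[0,0,0.037],"angular":[0,0,0]},{"xyz":[0,0,0.037],"angular":[0,0,0]}]'
python3 -m jog '[{"xyz":[0,0,0],"angular":[0,0,0]},{"xyz":[0,0,0.0015],"angular":[0,0,0]},{"xyz":[0,0,0.0015],"angular":[0,0,0]},{"xyz":[0,0,0.0015],"angular":[0,0,0]}]'
python3 -m jog '[{"xyz":[0,0,0.0015],"angular":[0,0,0]},{"xyz":[0,0,0.0015],"angular":[0,0,0]},{"xyz":[0,0,0.0015],"angular":[0,0,0]}]'
```

```text
time_s: 13.2
tool_pos: [0.6041, -0.2971, 0.0126]
tcp_rot: [[-1.0, 0.001, -0.001], [0.001, 1.0, 0.0], [0.001, 0.0, -1.0]]
force: [-0.5, -0.9, -0.7]
gripper_width: 0.0256
grasp_force: 30.0
time_s: 13.6
tool_pos: [0.6044, -0.2972, 0.0121]
tcp_rot: [[-1.0, 0.001, 0.0], [0.001, 1.0, 0.0], [-0.0, 0.0, -1.0]]
force: [0.6, 0.4, -1.9]
gripper_width: 0.0257
grasp_force: 30.0
time_s: 13.9
tool_pos: [0.6045, -0.2972, 0.0115]
tcp_rot: [[-1.0, 0.001, 0.0], [0.001, 1.0, -0.0], [-0.0, -0.0, -1.0]]
force: [-0.2, 0.6, 3.1]
gripper_width: 0.0254
grasp_force: 30.0
```

```bash
python3 -m jog '[{"xyz":[0,0,0],"angular":[0,0,0]},{"xyz":[0,0,0],"angular":[0,0,0]},{"xyz":[0,0,0],"angular":[0,0,0]},{"xyz":[0,0,0],"angular":[0,0,0]}]' 0.3
python3 -m jog '[{"xyz":[0,0,-0.03],"angular":[0,0,0]},{"xyz":[0,0,-0.08],"angular":[0,0,0]},{"xyz":[0,0,-0.14],"angular":[0,0,0]},{"xyz":[0,0,-0.18],"angular":[0,0,0]},{"xyz":[0,0,-0.18],"angular":[0,0,0]}]'
python3 -m jog '[{"xyz":[0.03,0.06,0],"angular":[0,0,0]},{"xyz":[0.05,0.11,0],"angular":[0,0,0]},{"xyz":[0.07,0.16,0],"angular":[0,0,0]},{"xyz":[0.09,0.22,0],"angular":[0,0,0]},{"xyz":[0.11,0.28,0],"angular":[0,0,0]}]' 0.7
python3 -m jog '[{"xyz":[0.03,0.06,0],"angular":[0,0,0]},{"xyz":[0.05,0.12,0],"angular":[0,0,0]},{"xyz":[0.08,0.18,0],"angular":[0,0,0]},{"xyz":[0.1,0.23,0],"angular":[0,0,0]},{"xyz":[0.12,0.28,0],"angular":[0,0,0]}]'
python3 -m jog '[{"xyz":[0.012,0.079,0],"angular":[0,0,0]},{"xyz":[0.012,0.079,0],"angular":[0,0,0]},{"xyz":[0.012,0.079,0],"angular":[0,0,0]},{"xyz":[0.012,0.079,0],"angular":[0,0,0]}]'
```

```text
time_s: 14.3
tool_pos: [0.6043, -0.2971, 0.0108]
tcp_rot: [[-1.0, 0.001, -0.0], [0.001, 1.0, 0.0], [0.0, 0.0, -1.0]]
force: [0.2, 0.0, 0.2]
gripper_width: 0.0557
grasp_force: 0.0
time_s: 14.8
tool_pos: [0.6071, -0.2989, 0.1514]
tcp_rot: [[-1.0, 0.001, 0.009], [0.001, 1.0, -0.003], [-0.009, -0.003, -1.0]]
force: [0.7, -0.4, -0.5]
gripper_width: 0.0599
grasp_force: 0.0
time_s: 15.3
tool_pos: [0.5206, -0.0856, 0.1451]
tcp_rot: [[-1.0, 0.001, -0.001], [0.001, 1.0, 0.0], [0.001, 0.0, -1.0]]
force: [0.8, 1.0, 0.1]
gripper_width: 0.0783
grasp_force: 0.0
time_s: 15.8
tool_pos: [0.4306, 0.1245, 0.1454]
tcp_rot: [[-1.0, -0.0, -0.001], [-0.0, 1.0, -0.0], [0.001, -0.0, -1.0]]
force: [-0.3, 0.1, 0.3]
gripper_width: 0.0777
grasp_force: 0.0
time_s: 16.2
tool_pos: [0.4231, 0.1808, 0.1455]
tcp_rot: [[-1.0, 0.002, -0.001], [0.002, 1.0, -0.001], [0.001, -0.001, -1.0]]
force: [1.0, -0.8, 0.7]
gripper_width: 0.0782
grasp_force: 0.0
```

```bash
python3 -m jog '[{"xyz":[0,0.002,0.06],"angular":[0,0,0]},{"xyz":[0,0.002,0.12],"angular":[0,0,0]},{"xyz":[0,0.002,0.17],"angular":[0,0,0]},{"xyz":[0,0.002,0.17],"angular":[0,0,0]},{"xyz":[0,0.002,0.17],"angular":[0,0,0]}]'
python3 -m jog '[{"xyz":[0,0,0],"angular":[0,0,0]},{"xyz":[0,0,0],"angular":[0,0,0]}]'
```

```text
time_s: 16.7
tool_pos: [0.4235, 0.1818, 0.0186]
tcp_rot: [[-1.0, 0.004, -0.001], [0.004, 1.0, -0.001], [0.001, -0.001, -1.0]]
force: [0.4, 0.2, 0.5]
gripper_width: 0.0779
grasp_force: 0.0
time_s: 16.9
tool_pos: [0.4247, 0.1841, 0.0205]
tcp_rot: [[-1.0, 0.001, 0.004], [0.001, 1.0, 0.002], [-0.004, 0.002, -1.0]]
force: [0.5, 0.0, -0.6]
gripper_width: 0.078
grasp_force: 0.0
```

```bash
python3 -m jog '[{"xyz":[0,-0.002,0.01],"angular":[0,0,0]},{"xyz":[0,-0.002,0.018],"angular":[0,0,0]},{"xyz":[0,-0.002,0.022],"angular":[0,0,0]},{"xyz":[0,-0.002,0.022],"angular":[0,0,0]},{"xyz":[0,-0.002,0.022],"angular":[0,0,0]}]'
python3 -m jog '[{"xyz":[0,0,0],"angular":[0,0,0]},{"xyz":[0,0,0],"angular":[0,0,0]},{"xyz":[0,0,0],"angular":[0,0,0]},{"xyz":[0,0,0],"angular":[0,0,0]},{"xyz":[0,0,0],"angular":[0,0,0]}]' -1
```

```text
time_s: 17.4
tool_pos: [0.4231, 0.1821, 0.0018]
tcp_rot: [[-1.0, 0.001, -0.0], [0.001, 1.0, -0.0], [0.0, -0.0, -1.0]]
force: [0.6, 0.0, 0.1]
gripper_width: 0.0781
grasp_force: 0.0
time_s: 17.9
tool_pos: [0.4233, 0.1822, 0.0021]
tcp_rot: [[-1.0, 0.001, 0.0], [0.001, 1.0, 0.0], [-0.0, 0.0, -1.0]]
force: [0.4, 0.6, 1.4]
gripper_width: 0.058
grasp_force: 30.0
```

```bash
python3 -m jog '[{"xyz":[0,0,-0.02],"angular":[0,0,0]},{"xyz":[0,0,-0.06],"angular":[0,0,0]},{"xyz":[0,0,-0.12],"angular":[0,0,0]},{"xyz":[0,0,-0.14],"angular":[0,0,0]},{"xyz":[0,0,-0.14],"angular":[0,0,0]}]'
python3 -m jog '[{"xyz":[-0.027,-0.05,0],"angular":[0,0,0]},{"xyz":[-0.054,-0.1,0],"angular":[0,0,0]},{"xyz":[-0.081,-0.15,0],"angular":[0,0,0]},{"xyz":[-0.108,-0.2,0],"angular":[0,0,0]},{"xyz":[-0.135,-0.25,0],"angular":[0,0,0]}]'
python3 -m jog '[{"xyz":[-0.03,-0.055,0],"angular":[0,0,0]},{"xyz":[-0.06,-0.11,0],"angular":[0,0,0]},{"xyz":[-0.09,-0.17,0],"angular":[0,0,0]},{"xyz":[-0.122,-0.226,0],"angular":[0,0,0]},{"xyz":[-0.122,-0.226,0],"angular":[0,0,0]}]'
python3 -m jog '[{"xyz":[0,0,0.03],"angular":[0,0,0]},{"xyz":[0,0,0.055],"angular":[0,0,0]},{"xyz":[0,0,0.055],"angular":[0,0,0]},{"xyz":[0,0,0.055],"angular":[0,0,0]},{"xyz":[0,0,0.055],"angular":[0,0,0]}]'
python3 - <<'E'
from ov import *
x,y,z=manip.observe()["tool_pos"]; print(x,y,z)
m=(255,0,255)
go("o3",(235,110),(195,125),(x,y,z-.002),[(.0305,.009,m),(.02,.0,m),(.036,.008-z,(0,0,255)),(.004,.028-z,(0,0,255))],w=80,h=80)
E
```

```text
time_s: 18.4
tool_pos: [0.4247, 0.183, 0.1092]
tcp_rot: [[-1.0, 0.001, 0.004], [0.001, 1.0, 0.003], [-0.004, 0.003, -1.0]]
force: [0.4, 0.4, -0.4]
gripper_width: 0.0585
grasp_force: 30.0
time_s: 18.9
tool_pos: [0.5238, -0.007, 0.1053]
tcp_rot: [[-1.0, 0.0, -0.003], [0.0, 1.0, -0.0], [0.003, -0.0, -1.0]]
force: [-0.0, 0.4, 0.6]
gripper_width: 0.0585
grasp_force: 30.0
time_s: 19.4
tool_pos: [0.616, -0.1833, 0.105]
tcp_rot: [[-1.0, 0.009, -0.0], [0.009, 1.0, -0.005], [0.0, -0.005, -1.0]]
force: [0.4, -0.9, -0.3]
gripper_width: 0.0582
grasp_force: 30.0
time_s: 19.9
tool_pos: [0.616, -0.1747, 0.0662]
tcp_rot: [[-1.0, 0.0, 0.001], [0.0, 1.0, -0.0], [-0.001, -0.0, -1.0]]
force: [-0.3, -1.0, -1.6]
gripper_width: 0.0582
grasp_force: 30.0
0.6160230887646879 -0.17474361495184984 0.0661878094450313
```

View pics/o3.png

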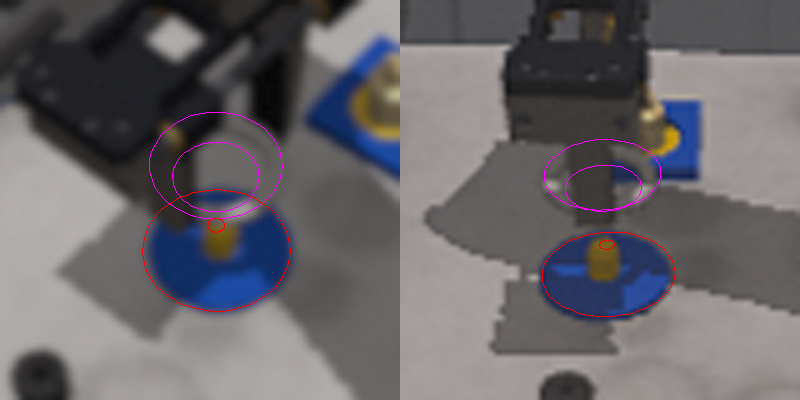

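The ring is held level above the peg, within about 2 mm of centre, and the small weight stands in its well. Lowering the ring.

```bash
python3 -m jog '[{"xyz":[0,0,0.025],"angular":[0,0,0]},{"xyz":[0,0,0.05],"angular":[0,0,0]},{"xyz":[0,0,0.07],"angular":[0,0,0]},{"xyz":[0,0,0.075],"angular":[0,0,0]},{"xyz":[0,0,0.075],"angular":[0,0,0]}]'
python3 -m jog '[{"xyz":[0,0,0],"angular":[0,0,0]},{"xyz":[0,0,0.001],"angular":[0,0,0]},{"xyz":[0,0,0.001],"angular":[0,0,0]}]'
```

```text
time_s: 20.5
tool_pos: [0.6156, -0.175, 0.0093]
tcp_rot: [[-1.0, 0.001, -0.0], [0.001, 1.0, 0.0], [0.0, 0.0, -1.0]]
force: [0.7, -1.1, -0.2]
gripper_width: 0.0577
grasp_force: 30.0
time_s: 20.8
tool_pos: [0.6161, -0.175, 0.0093]
tcp_rot: [[-1.0, 0.001, 0.001], [0.001, 1.0, -0.0], [-0.001, -0.0, -1.0]]
force: [-0.1, -0.1, -1.3]
gripper_width: 0.0581
grasp_force: 30.0
```

```bash
python3 -m jog '[{"xyz":[0,0,0.0015],"angular":[0,0,0]},{"xyz":[0,0,0.0015],"angular":[0,0,0]},{"xyz":[0,0,0.0015],"angular":[0,0,0]}]'
python3 -m jog '[{"xyz":[0,0,0],"angular":[0,0,0]},{"xyz":[0,0,0],"angular":[0,0,0]},{"xyz":[0,0,0],"angular":[0,0,0]},{"xyz":[0,0,0],"angular":[0,0,0]}]' 0.6
python3 -m jog '[{"xyz":[0,0,-0.02],"angular":[0,0,0]},{"xyz":[0,0,-0.06],"angular":[0,0,0]},{"xyz":[0,0,-0.12],"angular":[0,0,0]},{"xyz":[0,0,-0.18],"angular":[0,0,0]},{"xyz":[0,0,-0.18],"angular":[0,0,0]}]'
python3 -m jog '[{"xyz":[0.05,-0.04,0],"angular":[0,0,0]},{"xyz":[0.1,-0.08,0],"angular":[0,0,0]},{"xyz":[0.15,-0.12,0],"angular":[0,0,0]},{"xyz":[0.2,-0.16,0],"angular":[0,0,0]},{"xyz":[0.25,-0.2,0],"angular":[0,0,0]}]' 0
python3 -m jog '[{"xyz":[0.01,-0.005,0.05],"angular":[0,0,0]},{"xyz":[0.01,-0.005,0.05],"angular":[0,0,0]},{"xyz":[0.01,-0.005,0.05],"angular":[0,0,0]},{"xyz":[0.01,-0.005,0.05],"angular":[0,0,0]}]'
python3 - <<'E'
from h import *
print(np.round(manip.observe()["tool_pos"],4))
# marker by colour in wrist, scene, side
for n in ("wrist","scene","side"):
    c=cam(n); im=c["image"]; hsv=cv2.cvtColor(im,cv2.COLOR_BGR2HSV)
    m=(((hsv[...,0]<8)|(hsv[...,0]>172))&(hsv[...,1]>150)&(hsv[...,2]>90)).astype(np.uint8)
    k,l,st,ce=cv2.connectedComponentsWithStats(m)
    for i in range(1,k):
        if st[i,4]>25: print(n,st[i],ce[i].round(1),np.round(plane(c,ce[i],.010)[:2],4))
c=cam("wrist"); im=c["image"].copy()
for X in [(.421,-.3285,.016),(.487,-.326,.016),(.355,-.331,.016)]: cv2.drawMarker(im,tuple(proj(c,X).round().astype(int).tolist()),(255,0,255),0,6)
w=cv2.resize(im[60:300,140:420],(490,420)); s=cam("scene")["image"][110:230,235:345]
cv2.imwrite("pics/w5.png",np.hstack([w,cv2.resize(s[20:100,0:60],(310,420),interpolation=2)]))
E
```

```text
time_s: 21.1
tool_pos: [0.6161, -0.175, 0.0081]
tcp_rot: [[-1.0, 0.001, 0.001], [0.001, 1.0, -0.0], [-0.001, -0.0, -1.0]]
force: [-0.5, -0.5, 2.9]
gripper_width: 0.058
grasp_force: 30.0
time_s: 21.5
tool_pos: [0.6155, -0.1749, 0.0074]
tcp_rot: [[-1.0, 0.001, -0.0], [0.001, 1.0, 0.0], [0.0, 0.0, -1.0]]
force: [0.9, 0.7, -0.8]
gripper_width: 0.0737
grasp_force: 0.0
time_s: 22.0
tool_pos: [0.62, -0.1765, 0.1507]
tcp_rot: [[-1.0, 0.001, 0.013], [0.001, 1.0, -0.003], [-0.013, -0.003, -1.0]]
force: [0.8, -0.9, 0.4]
gripper_width: 0.0733
grasp_force: 0.0
time_s: 22.5
tool_pos: [0.4264, -0.3257, 0.1431]
tcp_rot: [[-1.0, 0.0, 0.001], [0.0, 1.0, -0.0], [-0.001, -0.0, -1.0]]
force: [-0.1, -1.0, -0.1]
gripper_width: 0.0459
grasp_force: 0.0
time_s: 22.9
tool_pos: [0.4225, -0.328, 0.1062]
tcp_rot: [[-1.0, -0.002, 0.002], [-0.002, 1.0, -0.0], [-0.002, -0.0, -1.0]]
force: [0.7, -0.0, 1.3]
gripper_width: 0.0459
grasp_force: 0.0
[ 0.4225 -0.328   0.1062]
scene [342 186  13  12 108] [347.7 191.8] [ 0.4313 -0.2106]
scene [ 109  323  130   97 4349] [177.  378.7] [0.4307 0.3213]
side [ 253  319   99   72 3830] [303.2 355.3] [0.438  0.3416]
side [348 319  21  70 603] [357.4 354.7] [0.336  0.3361]
```

View pics/w5.png

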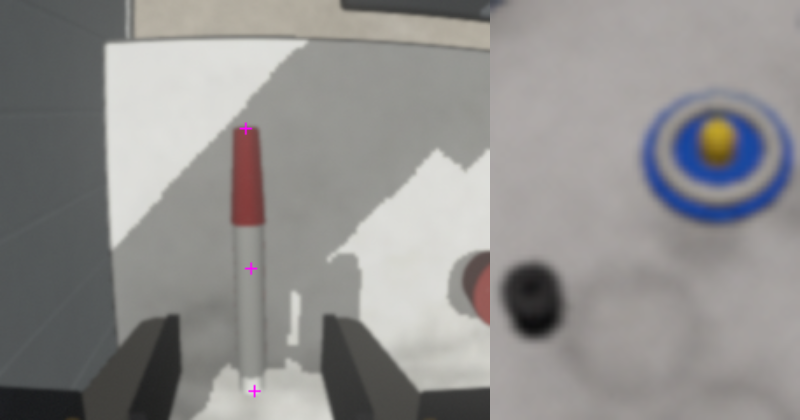

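The ring lies flat on its base around the peg (right panel, (717,150)). The marker marks fit its ends and middle. Gripping the marker.

```bash
python3 -m jog '[{"xyz":[0,0,0.05],"angular":[0,0,0]},{"xyz":[0,0,0.1],"angular":[0,0,0]},{"xyz":[0,0,0.125],"angular":[0,0,0]},{"xyz":[0,0,0.125],"angular":[0,0,0]},{"xyz":[0,0,0.125],"angular":[0,0,0]}]'
python3 -m jog '[{"xyz":[0,0,0],"angular":[0,0,0]},{"xyz":[0,0,0],"angular":[0,0,0]}]'
```

```text
time_s: 23.65
tool_pos: [0.4209, -0.3288, 0.0117]
tcp_rot: [[-1.0, 0.0, 0.0], [0.0, 1.0, -0.0], [-0.0, -0.0, -1.0]]
force: [0.7, -0.2, -0.5]
gripper_width: 0.0455
grasp_force: 0.0
time_s: 23.85
tool_pos: [0.4216, -0.3291, 0.0127]
tcp_rot: [[-1.0, 0.0, 0.002], [0.0, 1.0, -0.001], [-0.002, -0.001, -1.0]]
force: [0.1, -0.3, 0.1]
gripper_width: 0.046
grasp_force: 0.0
```

Down 6 mm, close, lift, then carry towards the slot with a turn of about 4°.

```bash
python3 -m jog '[{"xyz":[0,0,0.004],"angular":[0,0,0]},{"xyz":[0,0,0.008],"angular":[0,0,0]},{"xyz":[0,0,0.008],"angular":[0,0,0]},{"xyz":[0,0,0.008],"angular":[0,0,0]}]'
python3 -m jog '[{"xyz":[0,0,0],"angular":[0,0,0]},{"xyz":[0,0,0],"angular":[0,0,0]},{"xyz":[0,0,0],"angular":[0,0,0]},{"xyz":[0,0,0],"angular":[0,0,0]},{"xyz":[0,0,0],"angular":[0,0,0]}]' -1
python3 -m jog '[{"xyz":[0,0,-0.02],"angular":[0,0,0]},{"xyz":[0,0,-0.06],"angular":[0,0,0]},{"xyz":[0,0,-0.12],"angular":[0,0,0]},{"xyz":[0,0,-0.16],"angular":[0,0,0]},{"xyz":[0,0,-0.16],"angular":[0,0,0]}]'
```

```text
time_s: 24.25
tool_pos: [0.4205, -0.3285, 0.0053]
tcp_rot: [[-1.0, 0.001, -0.0], [0.001, 1.0, 0.0], [0.0, 0.0, -1.0]]
force: [-0.5, 0.2, -0.7]
gripper_width: 0.0458
grasp_force: 0.0
time_s: 24.75
tool_pos: [0.4206, -0.3286, 0.0054]
tcp_rot: [[-1.0, 0.001, 0.0], [0.001, 1.0, -0.0], [-0.0, -0.0, -1.0]]
force: [0.5, -0.4, 0.7]
gripper_width: 0.0146
grasp_force: 30.0
time_s: 25.25
tool_pos: [0.4231, -0.3305, 0.1305]
tcp_rot: [[-1.0, 0.001, 0.008], [0.001, 1.0, -0.004], [-0.008, -0.004, -1.0]]
force: [0.7, 0.6, -0.2]
gripper_width: 0.0145
grasp_force: 30.0
```

```bash
python3 -m jog '[{"xyz":[-0.027,0.05,0],"angular":[0,0,0]},{"xyz":[-0.055,0.1,0],"angular":[0,0,0]},{"xyz":[-0.081,0.15,0],"angular":[0,0,0]},{"xyz":[-0.109,0.2,0],"angular":[0,0,0]},{"xyz":[-0.136,0.25,0],"angular":[0,0,0]}]'
python3 -m jog '[{"xyz":[-0.027,0.05,0],"angular":[0,0,0]},{"xyz":[-0.055,0.1,0],"angular":[0,0,0]},{"xyz":[-0.081,0.15,0],"angular":[0,0,0]},{"xyz":[-0.109,0.2,0],"angular":[0,0,0]},{"xyz":[-0.136,0.25,0],"angular":[0,0,0]}]'
python3 -m jog '[{"xyz":[-0.01,0.022,0],"angular":[0,0,0.047]},{"xyz":[-0.01,0.022,0],"angular":[0,0,0.047]},{"xyz":[-0.01,0.022,0.05],"angular":[0,0,0.047]},{"xyz":[-0.01,0.022,0.11],"angular":[0,0,0.047]},{"xyz":[-0.01,0.022,0.11],"angular":[0,0,0.047]}]'
python3 -m jog '[{"xyz":[0,0,0],"angular":[0,0,0]},{"xyz":[0,0,0],"angular":[0,0,0]}]'
python3 - <<'E'
from ov import *
o=manip.observe(); x,y,z=o["tool_pos"]; print(np.round((x,y,z),4),o["gripper_width"])
out=[]
for n,(u,v,w,h) in (("scene",(160,175,90,90)),("side",(170,215,100,60))):
    c=cam(n); im=c["image"]; f=400/w; im=cv2.resize(im[v:v+h,u:u+w],(400,int(h*f)),interpolation=2)
    a=np.radians(-4.2); e=np.array([np.cos(a),np.sin(a),0]); q=np.array([-e[1],e[0],0]); ctr=np.array([x,y,.01])
    P=np.array([proj(c,ctr+i*.0755*e+j*.0165*q) for i,j in ((1,1),(1,-1),(-1,-1),(-1,1))]); P=((P-[u,v]+.5)*f-.5).round().astype(int)
    cv2.polylines(im,[P],True,(255,0,255),1); out.append(cv2.copyMakeBorder(im,0,400-im.shape[0],0,0,0))
cv2.imwrite("pics/o4.png",np.hstack(out))
E
```

```text
time_s: 25.75
tool_pos: [0.5229, -0.1394, 0.1252]
tcp_rot: [[-1.0, 0.001, -0.001], [0.001, 1.0, 0.0], [0.001, 0.0, -1.0]]
force: [0.8, -1.6, 0.1]
gripper_width: 0.0146
grasp_force: 30.0
time_s: 26.25
tool_pos: [0.6249, 0.0479, 0.1251]
tcp_rot: [[-1.0, 0.001, -0.001], [0.001, 1.0, -0.0], [0.001, -0.0, -1.0]]
force: [0.2, -0.4, -0.9]
gripper_width: 0.0146
grasp_force: 30.0
time_s: 26.75
tool_pos: [0.6265, 0.0604, 0.0371]
tcp_rot: [[-0.997, 0.075, -0.012], [0.075, 0.997, -0.003], [0.012, -0.004, -1.0]]
force: [-0.4, 0.3, -0.7]
gripper_width: 0.0145
grasp_force: 30.0
time_s: 26.95
tool_pos: [0.6338, 0.0619, 0.0452]
tcp_rot: [[-0.997, 0.075, 0.003], [0.075, 0.997, 0.0], [-0.003, 0.0, -1.0]]
force: [0.2, -0.1, 0.3]
gripper_width: 0.0147
grasp_force: 30.0
[0.6338 0.0619 0.0452] 0.01474843367398074
```

View pics/o4.png

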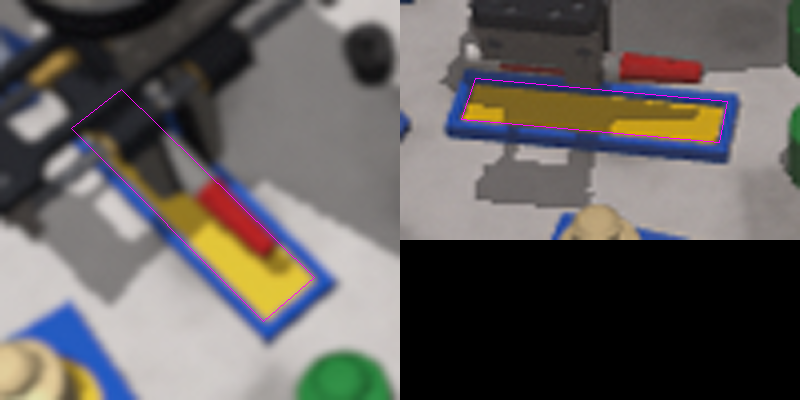

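Run:
```python
from h import *
o=manip.observe(); t=np.array(o["tool_pos"]); a=np.radians(-4.2); e=np.array([np.cos(a),np.sin(a)])
for n,p in (("scene",(221.9,231.2)),("side",(245.2,232.5))):
    X=plane(cam(n),p,t[2]+.003)[:2]; print(n,X.round(4),"dist from TCP along/across",np.round([(X-t[:2])@e,(X-t[:2])@[-e[1],e[0]]],4))
print(t)
```

```text
scene [0.5644 0.0626] dist from TCP along/across [-0.0693 -0.005 ]
side [0.5695 0.0651] dist from TCP along/across [-0.0645 -0.0022]
[0.6339365  0.06254822 0.04542779]
```

```bash
python3 -m jog '[{"xyz":[0.002,0.001,0.015],"angular":[0,0,0]},{"xyz":[0.002,0.001,0.03],"angular":[0,0,0]},{"xyz":[0.002,0.001,0.042],"angular":[0,0,0]},{"xyz":[0.002,0.001,0.042],"angular":[0,0,0]},{"xyz":[0.002,0.001,0.042],"angular":[0,0,0]}]'
python3 -m jog '[{"xyz":[0,0,0],"angular":[0,0,0]},{"xyz":[0,0,0],"angular":[0,0,0]}]'
```

```text
time_s: 27.65
tool_pos: [0.6304, 0.0635, 0.0104]
tcp_rot: [[-0.997, 0.074, -0.001], [0.074, 0.997, -0.0], [0.001, -0.0, -1.0]]
force: [0.5, 0.3, -0.4]
gripper_width: 0.0149
grasp_force: 30.0
time_s: 27.85
tool_pos: [0.6308, 0.0637, 0.0111]
tcp_rot: [[-0.997, 0.074, -0.0], [0.074, 0.997, -0.0], [0.0, -0.0, -1.0]]
force: [-0.1, 0.4, -0.5]
gripper_width: 0.0144
grasp_force: 30.0
```

```bash
python3 -m jog '[{"xyz":[0,0,0],"angular":[0,0,0]},{"xyz":[0,0,0],"angular":[0,0,0]},{"xyz":[0,0,0],"angular":[0,0,0]},{"xyz":[0,0,0],"angular":[0,0,0]}]' 0
python3 -m jog '[{"xyz":[0,0,-0.02],"angular":[0,0,0]},{"xyz":[0,0,-0.06],"angular":[0,0,0]},{"xyz":[0,0,-0.12],"angular":[0,0,0]},{"xyz":[0,0,-0.18],"angular":[0,0,0]},{"xyz":[0,0,-0.2],"angular":[0,0,0]}]'
python3 -m jog '[{"xyz":[0.05,0.02,-0.05],"angular":[0,0,0]},{"xyz":[0.1,0.06,-0.05],"angular":[0,0,0]},{"xyz":[0.15,0.1,-0.05],"angular":[0,0,0]},{"xyz":[0.2,0.14,-0.05],"angular":[0,0,0]},{"xyz":[0.2,0.18,-0.05],"angular":[0,0,0]}]'
python3 -m jog '[{"xyz":[0.03,0.05,0],"angular":[0,0,0]},{"xyz":[0.06,0.1,0],"angular":[0,0,0]},{"xyz":[0.06,0.15,0],"angular":[0,0,0]},{"xyz":[0.06,0.2,0],"angular":[0,0,0]},{"xyz":[0.06,0.2,0],"angular":[0,0,0]}]'
python3 - <<'E'
from h import *
for n in ("scene","side"):
    c=cam(n); hsv=cv2.cvtColor(c["image"],cv2.COLOR_BGR2HSV); H,S,V=cv2.split(hsv)
    cv2.imwrite(f"pics/end_{n}.png",c["image"])
    e=np.array([.9973,-.0733]); f=np.array([.0733,.9973])
    def blobs(m,z,lab,mn=20):
        k,l,st,ce=cv2.connectedComponentsWithStats(m.astype(np.uint8))
        for i in range(1,k):
            if st[i,4]>=mn:
                X=plane(c,ce[i],z)
                if .25<X[0]<.8 and -.45<X[1]<.26: print(n,lab,st[i].tolist(),X[:2].round(3))
    blobs(((H<8)|(H>172))&(S>130)&(V>60),.015,"red")
    blobs((H>12)&(H<30)&(S>45)&(S<135)&(V>90),.035,"brass")
    blobs((H>18)&(H<32)&(S>150)&(V>80),.004,"yellow")
    blobs((V<60),.02,"dark")
    # white barrel inside the slot rectangle (z .015)
    pts=[np.array([.632,.063])+i*.07*e+j*.0145*f for i,j in ((1,1),(1,-1),(-1,-1),(-1,1))]
    P=np.array([proj(c,(*p,.012)) for p in pts]).round().astype(int); R_=np.zeros(H.shape,np.uint8); cv2.fillPoly(R_,[P],1)
    m=(S<50)&(V>120)&(R_>0); ys,xs=np.nonzero(m); print(n,"white in slot",m.sum(),"of",R_.sum())
    if len(xs): 
        L=[(plane(c,p,.015)[:2]-[.632,.063]) for p in zip(xs,ys)]; L=np.array([(q@e,q@f) for q in L]); print(L.min(0).round(4),L.max(0).round(4))
E
```

```text
time_s: 28.25
tool_pos: [0.631, 0.0637, 0.0114]
tcp_rot: [[-0.997, 0.074, 0.0], [0.074, 0.997, 0.0], [-0.0, 0.0, -1.0]]
force: [-0.5, -0.0, -0.5]
gripper_width: 0.0447
grasp_force: 0.0
time_s: 28.75
tool_pos: [0.6337, 0.0637, 0.1677]
tcp_rot: [[-0.997, 0.075, 0.009], [0.075, 0.997, 0.002], [-0.009, 0.002, -1.0]]
force: [-0.2, 0.2, -0.4]
gripper_width: 0.0458
grasp_force: 0.0
time_s: 29.25
tool_pos: [0.4864, 0.2109, 0.1993]
tcp_rot: [[-0.997, 0.072, -0.003], [0.072, 0.997, 0.001], [0.003, 0.0, -1.0]]
force: [0.6, -0.0, -0.0]
gripper_width: 0.0461
grasp_force: 0.0
time_s: 29.75
tool_pos: [0.4559, 0.368, 0.199]
tcp_rot: [[-0.998, 0.067, 0.0], [0.067, 0.998, 0.003], [0.0, 0.003, -1.0]]
force: [-0.6, 0.4, -0.7]
gripper_width: 0.0458
grasp_force: 0.0
scene brass [306, 121, 16, 15, 122] [ 0.598 -0.288]
scene dark [233, 98, 17, 13, 56] [ 0.796 -0.236]
scene dark [324, 131, 69, 277, 1341] [ 0.318 -0.036]
scene white in slot 0 of 787
side red [228, 240, 19, 7, 104] [0.59  0.067]
side brass [238, 142, 10, 15, 104] [ 0.606 -0.276]
side brass [209, 266, 22, 30, 518] [0.612 0.195]
side yellow [233, 173, 5, 8, 37] [ 0.621 -0.189]
side yellow [186, 236, 65, 15, 174] [0.63  0.067]
side yellow [308, 268, 3, 19, 35] [0.424 0.149]
side yellow [208, 279, 29, 20, 143] [0.601 0.196]
side dark [256, 0, 224, 226, 9140] [ 0.308 -0.449]
side dark [313, 120, 46, 53, 1701] [ 0.339 -0.324]
side dark [184, 138, 8, 14, 62] [ 0.769 -0.307]
side dark [224, 205, 9, 9, 50] [ 0.622 -0.041]
side dark [272, 217, 60, 97, 3085] [0.448 0.151]
side white in slot 182 of 615
[-0.0182 -0.0078] [0.0688 0.0098]
```

```bash
python3 -c "
from station import manip
print(manip.job_done())"
```

```text
the job is handed in; nothing more can be done
None
```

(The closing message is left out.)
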